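# Press down the work-support jacks, lowest first

### The arm

A 6-joint arm with a two-finger parallel gripper is mounted at the origin on the work surface. World frame = base frame: x ahead of the robot, y to its left, z up, the work surface at z = 0. Lengths are in m, angles in rad, forces in N, time in s.
With the tool pointing down it reaches from about 0.25 to 0.725 m from the base axis. Payload 4 kg.
Tool frame: the origin (TCP) lies on the centre line of the jaws, within the pads' length; the fingertips stand 25 mm ahead of it and the grasp point (between the pads) lies 6 mm ahead of it; z points along the fingers, x is the direction in which the jaws open and shut, and the axes are right-handed (so a half turn about z gives the same grasp; the last joint's range is limited). The gripper opens to 85 mm and grips with 20 to 120 N. Pads are 22 mm wide; open, the fingers measure 114 mm over their backs; the gripper's body (76 mm by 85 mm) begins 54 mm behind the grasp point. The pads swing forward as they close: fully open they stand 13 mm farther back than shut.
Start: joints at [1.224, 0.241, 0.005, 1.335, 0, 1.571], TCP at [0.17, 0.47, 0.256] pointing down, gripper open.
Joint ranges: [-2.72, 2.72], [-1.05, 1.87], [-1.09, 1.28], [-1.99, 2.15], [-1.42, 1.44], [-3.14, 3.14]. Speed limits (rad/s): [2.79, 2.79, 3.14, 3.14, 3.14, 3.14].

### API

Orientations are given as a unit quaternion [x, y, z, w].
In Python, from workcell import bot, imaging, order gives the robot as it stands.
- The arm moves only by the tool carry_out, never from a script. Its argument "moves" is a list of rows, each a list of 5 numbers: the shift along the tool's x, y, z scaled (see below), then the turn about the tool's z scaled (see below), then the opening, from -1 (shut) to 1 (fully open). In form: [[tx, ty, tz, roll, hand], ...]. A call has 1 to 20 rows; each row is the pose to reach, as a shift and turn from the pose commanded when the call began, along the tool's axes at that moment; what a row does not reach only later rows make up. The controller multiplies each number of a shift by 0.1 m and each number of a turn by 90 degrees. A row lasts 1/10 s, in which the tool goes at most 50 mm and 8.59 degrees, less where a joint would pass 70% of its speed; a pose out of reach is approached as far as the arm can. A call with a number of a shift or a turn outside -1 to 1 is refused whole. A call with a gripper value outside its range is refused whole. The fingers move at their own pace and stop on an object; the grip force is fixed at half the most. Time passes only in rows, so rows that repeat a pose let the fingers close. It gives the time, the measured TCP pose, the force and the opening at its end, in the units of the state.
- bot.get_obs(): the state, without advancing time (a new reading comes with each control period).
- imaging.camera(name): name is "scene" or "top" or "wrist"; returns the picture (420x560x3 uint8, red, green, blue); there is no depth.
- imaging.camera_model(name): a dict with "fovy" (degrees; the focal length in pixels is half the picture's height over the tangent of half this angle, whatever the lens; pixels are square), "cx", "cy" (the principal point, pixels), "eye" and "rotation" of the camera in the world. Camera axes: x right, y up, looking along -z (the intrinsics and any distortion apply to the point x, -y, -z); pixel columns grow to the right and rows downward; lengths in m; the calibration is good to about 2 mm. The wrist camera is an equidistant fisheye: a pixel r from the principal point sees the ray r / f radians off the axis. A picture is of the moment at which its call begins: read the wrist's pose just before it. camera_model takes no time and is no camera call; for the wrist camera it gives the pose at the moment of the call.
- order.job_done(): hands the job in, once; it reports no verdict.
The state is a dict: "clock": time; "joint_pos": joint angles; "joint_vel": joint speeds; "tau": joint torques, N m; "eef_pos": TCP position; "tool_rot": TCP orientation; "ft_force": force on the tool from outside, world axes, zero at the start; "ft_torque": the same for the moment, N m; "grip_width": finger opening in m.
Only numpy, scipy, OpenCV 4.12 (cv2) and the standard library are available. Lean on these libraries where they do the work, as an engineer would, in place of code of your own. Each camera call takes 0.05 s, during which the arm holds its last target.

### The job

Get the three work-support jacks on the drilling fixture plate ready for the next workpiece: with the fingertips, gently press each jack's plunger down to its stop, the lowest jack first, then the middle one, then the tallest, so that all three stay down. Do not grip or lift the jacks or push them out of place, and leave the chuck key, the bracket and the clamp alone.

Things in the scene. Friction and masses are not known exactly. Their poses are not given: they have to be found in the camera images.
- plate: dark cast fixture plate 260 x 420 x 15 mm, fixed flat on the bench; origin at the centre of its underside, y along its long side, z up; the three jacks stand on its top, 15 mm above the bench, in any left-to-right order
- jack_low: the lowest work-support jack: loose, about 0.8 kg, grey turned body on a round foot 60 mm across, steel plunger on top; 62 mm tall with the plunger fully raised; origin at the centre of the foot's underside, z up
- low_head (a point): centre of the top face of the lowest jack's plunger head, a wide round flat head 38 mm across and 8 mm thick; it goes down with the plunger
- low_plunger (a joint): how far the lowest jack's plunger is pushed down, m: 0 fully raised, 0.014 fully down at its stop (a 2 mm gap then remains between head and collar); starts 0 to 3 mm down. Needs about 3 N (slowly) to slide down and stays where it is left; no spring
- jack_mid: the middle-height work-support jack: loose, about 0.8 kg, grey turned body on a round foot 60 mm across, steel plunger on top; 84 mm tall with the plunger fully raised; origin at the centre of the foot's underside, z up
- mid_head (a point): centre of the top face of the middle-height jack's plunger head, a square flat head 30 x 30 mm and 8 mm thick; it goes down with the plunger
- mid_plunger (a joint): how far the middle-height jack's plunger is pushed down, m: 0 fully raised, 0.014 fully down at its stop (a 2 mm gap then remains between head and collar); starts 0 to 3 mm down. Needs about 3 N (slowly) to slide down and stays where it is left; no spring
- jack_tall: the tallest work-support jack: loose, about 0.8 kg, grey turned body on a round foot 60 mm across, steel plunger on top; 106 mm tall with the plunger fully raised; origin at the centre of the foot's underside, z up
- tall_head (a point): centre of the top face of the tallest jack's plunger head, a narrow round flat head 25 mm across and 8 mm thick; it goes down with the plunger
- tall_plunger (a joint): how far the tallest jack's plunger is pushed down, m: 0 fully raised, 0.014 fully down at its stop (a 2 mm gap then remains between head and collar); starts 0 to 3 mm down. Needs about 3 N (slowly) to slide down and stays where it is left; no spring
- chuck_key: T-shaped steel chuck key, about 81 x 70 mm, 18 mm high, lying on the bench just beyond the far edge of the plate; origin near its middle, on its underside; leave alone
- bracket: aluminium angle bracket 100 x 50 x 40 mm lying on the bench beside the plate on the robot's right (-y); origin at its centre, on its underside; leave alone
- clamp: grey C-clamp lying flat on the bench beside the plate on the robot's left (+y), about 130 x 110 mm, 16 mm high; origin near its middle, on its underside; leave alone
Things that resemble listed ones, but are neither listed nor needed, are in the scene too. Leave any orange look-alike of the jack_tall alone.

How it is judged:
By the outcome, as a careful person would: the job done as asked, in the order asked, and still so for the second after the job is handed in, with the robot touching nothing.
It also fails if it takes over 48 s, if anything falls off the work surface, if the arm or the gripper's body presses on something with over 40 N, if the wrist force passes 120 N, or if a joint passes its speed limit or range.

## Working session

There is one attempt and no reset: what is moved stays moved. The work goes in short steps, Python scripts to look and compute and a tool call to move; the robot and the scene stay as the last step left them, time stands still between calls to the robot, and variables do not carry over. Pictures are saved under pics/ and viewed, and the job is handed in when it is done.

Besides the shell and the picture viewer there is one more tool, called after "Emit:" in YAML: its name, and indented under it one key for each argument. carry_out: Moves the arm, as the interface text tells. Its arguments: {"type":"object","properties":{"moves":{"type":"array","items":{"type":"array","items":{"type":"number","minimum":-1,"maximum":1}}}},"required":["moves"]}

```bash
ls; mkdir -p pics; cat > /tmp/a.py <<'E'
import sys; sys.path.insert(0,'.')
from workcell import bot, imaging
import cv2,json
for n in ["scene","top"]:
    im=imaging.camera(n); cv2.imwrite(f'pics/{n}0.png',im[:,:,::-1])
    m=imaging.camera_model(n); print(n,m)
o=bot.get_obs(); print(o)
E
python3 /tmp/a.py
```

```text
pics
scene {'fovy': 44.19676991072135, 'cx': 278.1172249576559, 'cy': 207.08308705065502, 'eye': array([ 1.26296437, -0.01221119,  1.10253741]), 'rotation': array([0.21617345, 0.20426069, 0.65394624, 0.69562988])}
top {'fovy': 42.33973308704315, 'cx': 277.828818028484, 'cy': 206.04895907603515, 'eye': array([0.47528796, 0.06058443, 1.24013117]), 'rotation': array([-0.0200984 ,  0.03508453,  0.71333697, -0.69965384])}
{'clock': 0.1, 'joint_pos': array([1.22403813e+00, 2.41343673e-01, 3.88265001e-03, 1.33519263e+00,
       1.16294789e-06, 1.57081643e+00]), 'joint_vel': array([-0.00049435, -0.00245076,  0.00369241, -0.00060215, -0.00102028,
        0.00030308]), 'tau': array([-1.23351206e-04, -3.73137403e+01,  2.53010309e+01,  1.08451193e-02,
        3.81114148e-05, -1.59889979e-06]), 'eef_pos': array([0.16975352, 0.46976506, 0.25550796]), 'tool_rot': array([ 8.18495112e-01,  5.74512740e-01, -7.60429940e-04,  5.33068405e-04]), 'ft_force': array([-0.12578611,  0.01308037,  0.55432067]), 'ft_torque': array([-0.02124381, -0.0039474 ,  0.01435859]), 'grip_width': 0.08527635495041037}
```

View pics/scene0.png

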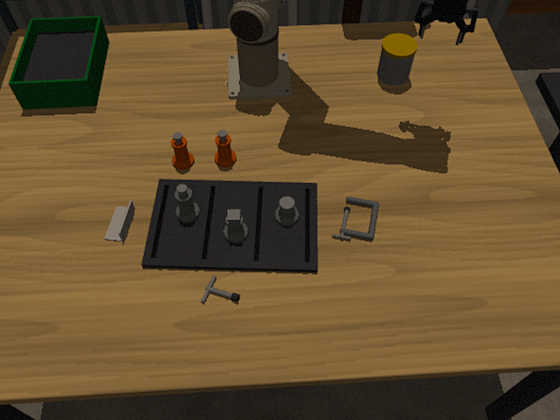

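View pics/top0.png

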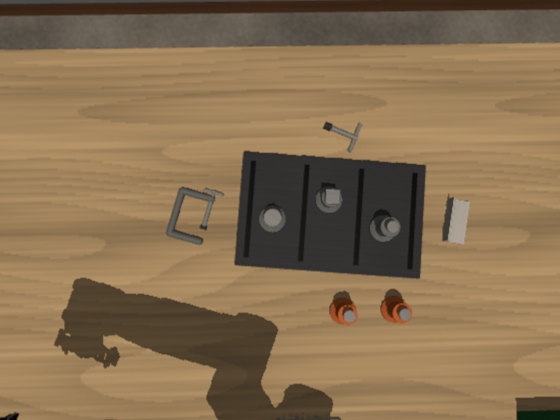

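The top view shows the low jack near (272,217), the mid jack near (331,197) and the tall jack near (393,227). The two orange look-alikes are near (346,315) and (403,313). I'll zoom in next.

```bash
python3 - <<'E'
import cv2,numpy as np
t=cv2.imread('pics/top0.png'); s=cv2.imread('pics/scene0.png')
a=cv2.resize(t[180:260,245:425],None,fx=4,fy=4,interpolation=cv2.INTER_CUBIC)
b=cv2.resize(s[170:270,145:325],None,fx=4,fy=4,interpolation=cv2.INTER_CUBIC)
cv2.imwrite('pics/ta.png',a);cv2.imwrite('pics/sa.png',b)
for n,im,(y0,y1,x0,x1) in [('top',t,(180,260,245,425)),('scene',s,(170,270,145,325))]:
    g=cv2.cvtColor(im,cv2.COLOR_BGR2GRAY)
    for th in (110,130,150):
        m=np.zeros_like(g); m[y0:y1,x0:x1]=(g[y0:y1,x0:x1]>th)*255
        k,l,st,c=cv2.connectedComponentsWithStats(m)
        print(n,th,[(c[i].round(1).tolist(),st[i].tolist()) for i in range(1,k) if st[i,4]>20])
E
```

```text
top 110 [([332.1, 196.5], [326, 190, 13, 14, 166]), ([423.2, 236.1], [421, 197, 4, 63, 127]), ([272.1, 217.4], [264, 210, 17, 16, 223]), ([392.7, 226.5], [388, 222, 11, 11, 91])]
top 130 [([269.9, 220.3], [265, 216, 11, 9, 23]), ([423.1, 255.8], [422, 252, 3, 8, 22])]
top 150 []
scene 110 [([254.1, 172.7], [201, 170, 99, 8, 254]), ([154.1, 173.5], [145, 173, 22, 3, 38]), ([187.4, 175.9], [174, 174, 26, 5, 59]), ([317.0, 179.8], [303, 174, 22, 19, 121]), ([150.4, 183.2], [145, 182, 12, 4, 34]), ([150.4, 194.2], [145, 191, 10, 8, 36])]
scene 130 []
scene 150 []
```

View pics/ta.png

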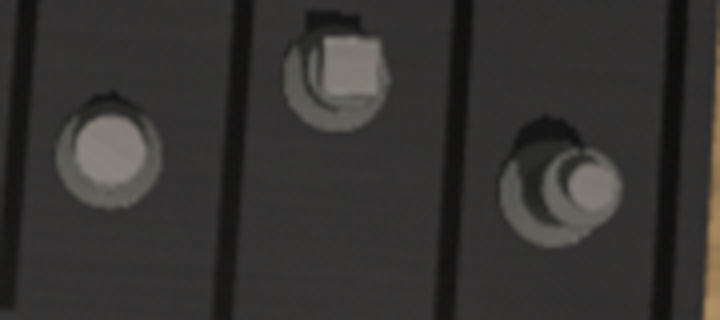

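View pics/sa.png

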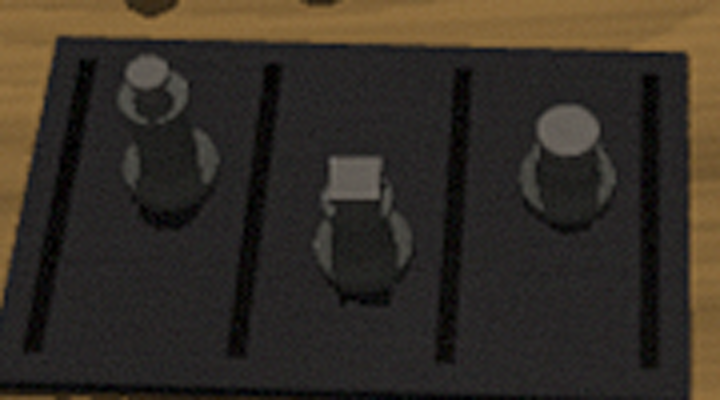

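```bash
cat > h.py <<'E'
import sys; sys.path.insert(0,'.')
import numpy as np
from scipy.spatial.transform import Rotation as R
def ray(m,u,v,fish=False):
    f=210/np.tan(np.radians(m['fovy']/2)); x=(u-m['cx']);y=(v-m['cy'])
    if fish:
        r=np.hypot(x,y);th=r/f;s=np.sin(th)/max(r,1e-9);d=np.array([x*s,-y*s,-np.cos(th)])
    else: d=np.array([x/f,-y/f,-1.])
    d=R.from_quat(m['rotation']).apply(d); return np.array(m['eye']),d/np.linalg.norm(d)
def plane(m,u,v,z,fish=False):
    e,d=ray(m,u,v,fish); return e+d*(z-e[2])/d[2]
def tri(rs):
    A=sum(np.eye(3)-np.outer(d,d) for e,d in rs);b=sum((np.eye(3)-np.outer(d,d))@e for e,d in rs)
    return np.linalg.solve(A,b)
E
python3 - <<'E'
from h import *
from workcell import imaging
T=imaging.camera_model('top');S=imaging.camera_model('scene')
for n,h,t,s in [('low',.077,(272.1,217.4),(286.9,202.4)),('mid',.099,(332.1,196.5),(233.5,214.4)),('tall',.121,(392.7,226.5),(181.4,187.4))]:
    print(n,plane(T,*t,h-.0015),plane(S,*s,h-.0015),tri([ray(T,*t),ray(S,*s)]))
for n,uv in [('o1',(349,316)),('o2',(404,314)),]: print(n,plane(T,*uv,.1))
for uv in [(246,152),(425,165),(420,277),(236,265)]: print('plate',plane(T,*uv,.015))
E
```

```text
low [0.54190107 0.04777566 0.0755    ] [0.54312631 0.05184316 0.0755    ] [0.54216271 0.04983749 0.07442281]
mid [ 0.58261672 -0.08009909  0.0975    ] [ 0.58498987 -0.07658389  0.0975    ] [ 0.58297745 -0.07857546  0.09493364]
tall [ 0.51571133 -0.20172335  0.1195    ] [ 0.51498356 -0.19759468  0.1195    ] [ 0.51574785 -0.19931111  0.12109802]
o1 [ 0.33192458 -0.10805097  0.1       ]
o2 [ 0.33343501 -0.2232511   0.1       ]
plate [0.69590861 0.10376449 0.015     ]
plate [ 0.65900909 -0.30576481  0.015     ]
plate [ 0.40441918 -0.2838405   0.015     ]
plate [0.43995123 0.13017383 0.015     ]
```

Emit:
carry_out:
  moves:
    - [-0.27,0.5,0,0,-1]
    - [-0.54,1,0,0,-1]
    - [-0.54,1,0,0,-1]

```text
clock: 0.4
eef_pos: [0.2471, 0.3824, 0.2558]
tool_rot: [0.82, 0.573, -0.001, 0.001]
ft_force: [0.3, -0.1, -0.7]
grip_width: 0.0438
```

Emit:
carry_out:
  moves:
    - [-0.27,0.5,0,0,-1]
    - [-0.54,1,0,0,-1]
    - [-0.54,1,0,0,-1]

```text
clock: 0.7
eef_pos: [0.3231, 0.2979, 0.2561]
tool_rot: [0.82, 0.573, -0.0, 0.001]
ft_force: [-0.6, 0.4, 0.1]
grip_width: 0.0005
```

Emit:
carry_out:
  moves:
    - [-0.27,0.5,0,0,-1]
    - [-0.54,1,0,0,-1]
    - [-0.54,1,0,0,-1]

```text
clock: 1.0
eef_pos: [0.3992, 0.2132, 0.256]
tool_rot: [0.82, 0.572, -0.0, 0.0]
ft_force: [-0.4, 0.6, -0.2]
grip_width: -0.0003
```

```bash
cat >> h.py <<'E'
def togo(x,y,z):
    from workcell import bot
    o=bot.get_obs(); p=np.array(o['eef_pos']); r=R.from_quat(o['tool_rot'])
    print('t',o['clock'],'p',p.round(4),'F',np.round(o['ft_force'],2),'j',np.round(o['joint_pos'],2),'w',round(o['grip_width'],4))
    print('tool x',r.apply([1,0,0]).round(3),'z',r.apply([0,0,1]).round(4))
    print('togo units',(r.inv().apply(np.array([x,y,z])-p)*10).round(3))
E
python3 -c "
from h import *
togo(.5425,.050,.2)"
```

```text
t 1.0 p [0.3992 0.2132 0.256 ] F [-0.38  0.63 -0.18] j [ 0.49  0.15 -0.11  1.31 -0.    0.84] w -0.0003
tool x [ 0.345  0.939 -0.001] z [ 5.e-04 -8.e-04 -1.e+00]
togo units [-1.038  1.908  0.563]
```

Emit:
carry_out:
  moves:
    - [-0.26,0.48,0,0,-1]
    - [-0.52,0.95,0,0,-1]
    - [-0.52,0.95,0,0,-1]

```text
clock: 1.3
eef_pos: [0.4711, 0.132, 0.2559]
tool_rot: [0.82, 0.572, 0.0, 0.001]
ft_force: [-0.2, 1.1, -0.1]
grip_width: 0.0002
```

Emit:
carry_out:
  moves:
    - [-0.26,0.48,0.2,0,-1]
    - [-0.52,0.95,0.55,0,-1]
    - [-0.52,0.95,0.55,0,-1]
    - [-0.52,0.95,0.55,0,-1]

```text
clock: 1.7
eef_pos: [0.5398, 0.0526, 0.1985]
tool_rot: [0.819, 0.573, -0.002, -0.001]
ft_force: [-0.6, 0.6, -0.4]
grip_width: 0.0001
```

```bash
python3 -c "
from h import *
from workcell import imaging
import cv2
togo(.5425,.050,.12)
m=imaging.camera_model('wrist');im=imaging.camera('wrist');print(m)
cv2.imwrite('pics/w1.png',im[:,:,::-1])
im=imaging.camera('top');cv2.imwrite('pics/t1.png',im[:,:,::-1])
"
```

```text
t 1.7 p [0.5398 0.0526 0.1985] F [-0.61  0.57 -0.44] j [0.1  0.36 0.02 1.23 0.   0.45] w 0.0001
tool x [ 0.342  0.94  -0.002] z [-5.2e-03 -1.0e-04 -1.0e+00]
togo units [-0.014  0.038  0.785]
{'fovy': 65.70646984690485, 'cx': 278.63526660222993, 'cy': 210.47234317145916, 'eye': array([0.46677738, 0.07885644, 0.31671464]), 'rotation': array([-0.12562063, -0.0868106 ,  0.56673672,  0.80962514])}
```

View pics/w1.png

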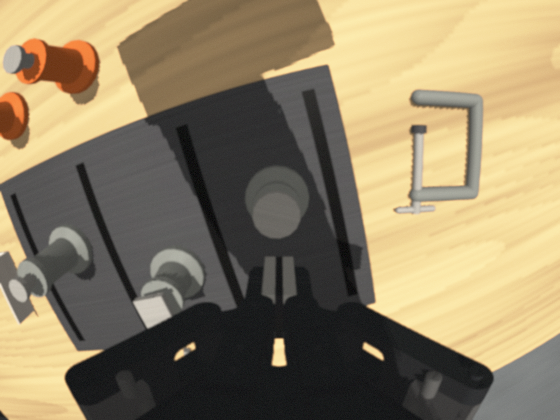

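The wrist view shows the low head at about (277,215), the mid head at about (155,309) and the tall head at about (20,290). I'll cast rays through these points.

```bash
python3 - <<'E'
from h import *
import cv2
from workcell import imaging
im=cv2.imread('pics/w1.png')
cv2.imwrite('pics/w1a.png',cv2.resize(im[150:340,0:340],None,fx=2.3,fy=2.3,interpolation=cv2.INTER_CUBIC))
m=imaging.camera_model('wrist')
for n,u,z in [('low',(277,215),.0755),('mid',(155,309),.0975),('tall',(20,290),.1195)]: print(n,plane(m,*u,z,True))
E
```

```text
low [0.54238404 0.05148955 0.0755    ]
mid [ 0.5806764  -0.07515368  0.0975    ]
tall [ 0.51718248 -0.1985522   0.1195    ]
```

View pics/w1a.png

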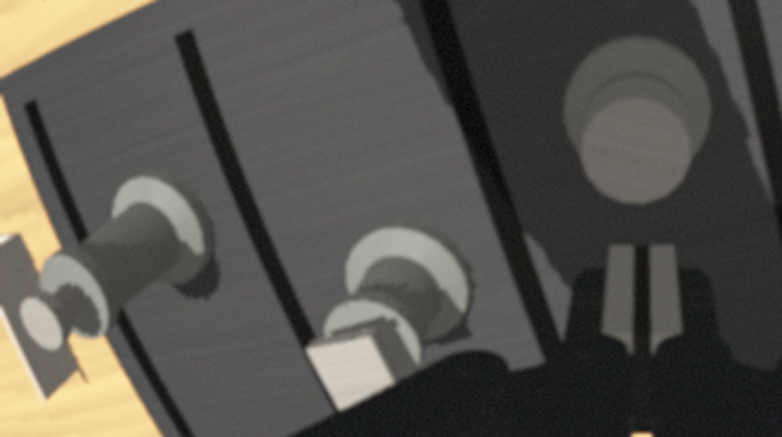

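Emit:
carry_out:
  moves:
    - [-0.01,0.03,0.3,0,-1]
    - [-0.01,0.03,0.6,0,-1]
    - [-0.01,0.03,0.8,0,-1]
    - [-0.01,0.03,0.86,0,-1]
    - [-0.01,0.03,0.88,0,-1]

```text
clock: 2.3
eef_pos: [0.5424, 0.0529, 0.1138]
tool_rot: [0.818, 0.575, 0.0, -0.0]
ft_force: [-0.6, 0.1, 0.1]
grip_width: 0.0001
```

Emit:
carry_out:
  moves:
    - [0,0,0.01,0,-1]
    - [0,0,0.02,0,-1]
    - [0,0,0.03,0,-1]
    - [0,0,0.04,0,-1]
    - [0,0,0.05,0,-1]
    - [0,0,0.06,0,-1]
    - [0,0,0.07,0,-1]
    - [0,0,0.08,0,-1]
    - [0,0,0.09,0,-1]
    - [0,0,0.1,0,-1]
    - [0,0,0.1,0,-1]

```text
clock: 3.4
eef_pos: [0.5427, 0.0515, 0.1031]
tool_rot: [0.818, 0.575, -0.0, -0.0]
ft_force: [-0.1, -1.3, 0.8]
grip_width: -0.0
```

```bash
python3 -c "
from h import *
from workcell import imaging
import cv2
togo(.5425,.0505,.088)
im=imaging.camera('wrist');cv2.imwrite('pics/w2.png',im[:,:,::-1])
"
```

```text
t 3.4 p [0.5427 0.0515 0.1031] F [-0.07 -1.34  0.84] j [ 0.09  0.44 -0.13  1.   -0.    0.44] w -0.0
tool x [ 0.34  0.94 -0.  ] z [-5.e-04 -1.e-04 -1.e+00]
togo units [-0.01   0.002  0.151]
```

View pics/w2.png

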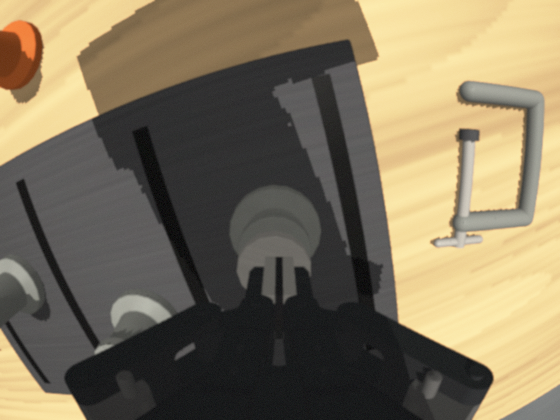

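The fingertips are over the low head, at about (277,260), and not yet in contact. I'll press slowly.

Emit:
carry_out:
  moves:
    - [0,0,0.01,0,-1]
    - [0,0,0.02,0,-1]
    - [0,0,0.03,0,-1]
    - [0,0,0.04,0,-1]
    - [0,0,0.05,0,-1]
    - [0,0,0.06,0,-1]

```text
clock: 4.05
eef_pos: [0.5429, 0.0516, 0.0974]
tool_rot: [0.819, 0.574, 0.0, 0.0]
ft_force: [-1.0, 0.8, 2.4]
grip_width: -0.0004
```

Emit:
carry_out:
  moves:
    - [0,0,0.01,0,-1]
    - [0,0,0.02,0,-1]
    - [0,0,0.03,0,-1]
    - [0,0,0.04,0,-1]
    - [0,0,0.05,0,-1]

```text
clock: 4.55
eef_pos: [0.5429, 0.0516, 0.0923]
tool_rot: [0.818, 0.575, 0.0, 0.0]
ft_force: [0.3, -0.1, 3.2]
grip_width: -0.0001
```

Emit:
carry_out:
  moves:
    - [0,0,0.01,0,-1]
    - [0,0,0.02,0,-1]

```text
clock: 4.75
eef_pos: [0.5429, 0.0516, 0.0902]
tool_rot: [0.818, 0.575, 0.0, 0.0]
ft_force: [-0.4, 0.1, 3.4]
grip_width: 0.0
```

Emit:
carry_out:
  moves:
    - [0,0,0.01,0,-1]
    - [0,0,0.015,0,-1]

```text
clock: 4.95
eef_pos: [0.5429, 0.0516, 0.0887]
tool_rot: [0.819, 0.575, 0.0, 0.0]
ft_force: [0.6, 0.5, 2.4]
grip_width: -0.0001
```

Emit:
carry_out:
  moves:
    - [0,0,0.005,0,-1]
    - [0,0,0.01,0,-1]

```text
clock: 5.15
eef_pos: [0.5429, 0.0516, 0.0881]
tool_rot: [0.818, 0.575, 0.0, 0.0]
ft_force: [-1.9, -0.4, 6.9]
grip_width: -0.0002
```

Emit:
carry_out:
  moves:
    - [0,0,0.004,0,-1]
    - [0,0,0.004,0,-1]

```text
clock: 5.35
eef_pos: [0.543, 0.0516, 0.088]
tool_rot: [0.819, 0.574, 0.0, 0.0]
ft_force: [-0.8, -0.3, 6.1]
grip_width: -0.0003
```

Emit:
carry_out:
  moves:
    - [0,0,0.005,0,-1]
    - [0,0,0.008,0,-1]

```text
clock: 5.55
eef_pos: [0.543, 0.0516, 0.088]
tool_rot: [0.818, 0.575, 0.0, 0.0]
ft_force: [-4.5, -0.0, 12.3]
grip_width: 0.0001
```

The low plunger is at its stop: z stays at 0.0880 while the force climbs to 12 N. I'll lift straight up and go to the mid jack.

Emit:
carry_out:
  moves:
    - [0,0,-0.02,0,-1]
    - [0,0,-0.06,0,-1]
    - [0,0,-0.2,0,-1]
    - [0,0,-0.5,0,-1]
    - [0,0,-0.9,0,-1]
    - [0,0,-0.9,0,-1]

```text
clock: 6.15
eef_pos: [0.5462, 0.0519, 0.182]
tool_rot: [0.819, 0.574, 0.004, 0.002]
ft_force: [0.2, 0.2, 0.9]
grip_width: 0.0001
```

Emit:
carry_out:
  moves:
    - [-0.3,0.25,0,0,-1]
    - [-0.6,0.5,0,0,-1]
    - [-0.95,0.75,0,0,-1]
    - [-1,0.8,0,0,-1]
    - [-1,0.8,0,0,-1]

```text
clock: 6.65
eef_pos: [0.5839, -0.071, 0.1756]
tool_rot: [0.819, 0.573, -0.0, -0.001]
ft_force: [0.5, 0.7, -0.1]
grip_width: -0.0002
```

```bash
python3 -c "
from h import *
from workcell import imaging
import cv2
togo(.583,-.077,.122)
m=imaging.camera_model('wrist');im=imaging.camera('wrist');cv2.imwrite('pics/w3.png',im[:,:,::-1])
import pickle;pickle.dump(m,open('m3.pkl','wb'))
"
```

```text
t 6.65 p [ 0.5839 -0.071   0.1756] F [ 0.47  0.71 -0.05] j [-0.12  0.46  0.11  1.22  0.    0.23] w -0.0002
tool x [ 0.343  0.94  -0.   ] z [-1.4e-03  4.0e-04 -1.0e+00]
togo units [-0.059  0.012  0.536]
```

View pics/w3.png

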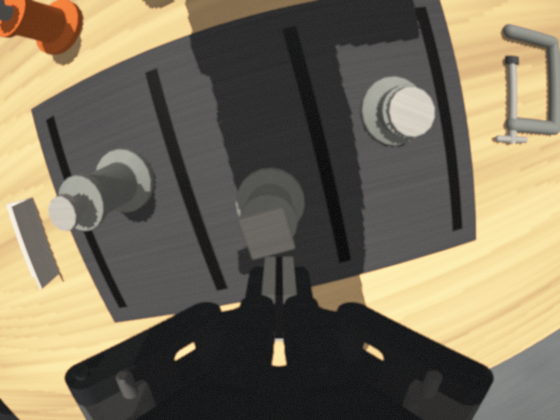

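In this view the mid head is centred at about (267,233) and the tall head at about (63,212). The low head, at (409,112), is down near its collar.

```bash
python3 -c "
from h import *
import pickle
m=pickle.load(open('m3.pkl','rb'))
print(plane(m,267,233,.0975,True),plane(m,63,212,.1195,True),plane(m,410,112,.063,True))
"
```

```text
[ 0.58123555 -0.07864185  0.0975    ] [ 0.5147734  -0.19856803  0.1195    ] [0.54140684 0.04692959 0.063     ]
```

Emit:
carry_out:
  moves:
    - [-0.07,0.01,0.2,0,-1]
    - [-0.07,0.01,0.38,0,-1]
    - [-0.07,0.01,0.44,0,-1]
    - [-0.07,0.01,0.44,0,-1]
    - [-0.07,0.01,0.45,0,-1]
    - [-0.07,0.01,0.46,0,-1]
    - [-0.07,0.01,0.47,0,-1]

```text
clock: 7.4
eef_pos: [0.5832, -0.0764, 0.1305]
tool_rot: [0.818, 0.575, 0.001, 0.001]
ft_force: [0.3, 0.3, 0.4]
grip_width: -0.0002
```

Emit:
carry_out:
  moves:
    - [-0.015,0,0.01,0,-1]
    - [-0.015,0,0.02,0,-1]
    - [-0.015,0,0.03,0,-1]
    - [-0.015,0,0.04,0,-1]
    - [-0.015,0,0.05,0,-1]
    - [-0.015,0,0.06,0,-1]
    - [-0.015,0,0.07,0,-1]
    - [-0.015,0,0.08,0,-1]

```text
clock: 8.2
eef_pos: [0.5822, -0.078, 0.1216]
tool_rot: [0.818, 0.575, 0.0, 0.0]
ft_force: [-1.2, 0.0, 2.7]
grip_width: -0.0
```

Emit:
carry_out:
  moves:
    - [0,0,0.01,0,-1]
    - [0,0,0.02,0,-1]
    - [0,0,0.03,0,-1]
    - [0,0,0.04,0,-1]
    - [0,0,0.05,0,-1]
    - [0,0,0.06,0,-1]

```text
clock: 8.8
eef_pos: [0.5822, -0.078, 0.1156]
tool_rot: [0.818, 0.575, 0.0, 0.0]
ft_force: [-1.6, -0.5, 4.0]
grip_width: 0.0001
```

Emit:
carry_out:
  moves:
    - [0,0,0.01,0,-1]
    - [0,0,0.02,0,-1]
    - [0,0,0.03,0,-1]
    - [0,0,0.035,0,-1]

```text
clock: 9.2
eef_pos: [0.5822, -0.078, 0.112]
tool_rot: [0.818, 0.575, 0.0, -0.0]
ft_force: [-0.5, -0.3, 2.8]
grip_width: -0.0
```

Emit:
carry_out:
  moves:
    - [0,0,0.008,0,-1]
    - [0,0,0.014,0,-1]

```text
clock: 9.4
eef_pos: [0.5822, -0.078, 0.1106]
tool_rot: [0.819, 0.574, -0.0, 0.0]
ft_force: [-1.0, 0.5, 3.6]
grip_width: 0.0003
```

Emit:
carry_out:
  moves:
    - [0,0,0.005,0,-1]
    - [0,0,0.009,0,-1]

```text
clock: 9.6
eef_pos: [0.5822, -0.078, 0.1101]
tool_rot: [0.819, 0.574, 0.0, 0.0]
ft_force: [-1.7, 0.8, 8.1]
grip_width: 0.0001
```

Emit:
carry_out:
  moves:
    - [0,0,0.004,0,-1]
    - [0,0,0.004,0,-1]

```text
clock: 9.8
eef_pos: [0.5822, -0.078, 0.1101]
tool_rot: [0.819, 0.575, 0.0, 0.0]
ft_force: [-2.2, 0.1, 6.6]
grip_width: -0.0002
```

Emit:
carry_out:
  moves:
    - [0,0,0.005,0,-1]
    - [0,0,0.007,0,-1]

```text
clock: 10.0
eef_pos: [0.5822, -0.078, 0.11]
tool_rot: [0.819, 0.575, 0.0, 0.0]
ft_force: [-3.8, 0.5, 11.3]
grip_width: 0.0001
```

Emit:
carry_out:
  moves:
    - [0,0,-0.02,0,-1]
    - [0,0,-0.06,0,-1]
    - [0,0,-0.2,0,-1]
    - [0,0,-0.5,0,-1]
    - [0,0,-0.85,0,-1]
    - [0,0,-0.85,0,-1]

```text
clock: 10.6
eef_pos: [0.5853, -0.0784, 0.199]
tool_rot: [0.818, 0.574, 0.004, 0.003]
ft_force: [0.8, 0.3, 0.4]
grip_width: 0.0
```

```bash
python3 -c "
from h import *
togo(.5155,-.199,.19)
"
```

```text
t 10.6 p [ 0.5853 -0.0784  0.199 ] F [0.84 0.34 0.41] j [-0.13  0.44  0.14  1.26 -0.    0.21] w 0.0
tool x [0.34  0.94  0.002] z [ 0.0097 -0.0014 -1.    ]
togo units [-1.371 -0.247  0.085]
```

The mid plunger reached its stop the same way: z held at 0.1100 while the force rose to 11 N. Next is the tall jack.

Emit:
carry_out:
  moves:
    - [-0.4,-0.06,0,0,-1]
    - [-0.7,-0.1,0,0,-1]
    - [-0.7,-0.1,0,0,-1]

```text
clock: 10.9
eef_pos: [0.5471, -0.1431, 0.193]
tool_rot: [0.82, 0.573, -0.001, -0.0]
ft_force: [-0.2, -0.1, 0.2]
grip_width: 0.0003
```

Emit:
carry_out:
  moves:
    - [-0.4,-0.06,0,0,-1]
    - [-0.65,-0.12,0,0,-1]
    - [-0.65,-0.12,0,0,-1]
    - [-0.65,-0.12,0,0,-1]

```text
clock: 11.3
eef_pos: [0.5155, -0.1974, 0.1932]
tool_rot: [0.819, 0.574, 0.0, -0.0]
ft_force: [0.2, -0.6, 0.6]
grip_width: 0.0
```

```bash
python3 -c "
from h import *
from workcell import imaging
import cv2
togo(.5155,-.199,.152)
m=imaging.camera_model('wrist');im=imaging.camera('wrist');cv2.imwrite('pics/w4.png',im[:,:,::-1])
import pickle;pickle.dump(m,open('m4.pkl','wb'))
"
```

```text
t 11.3 p [ 0.5155 -0.1974  0.1932] F [ 0.15 -0.57  0.58] j [-0.37  0.38  0.03  1.22  0.   -0.02] w 0.0
tool x [0.341 0.94  0.001] z [-3.e-04  8.e-04 -1.e+00]
togo units [-0.015  0.005  0.412]
```

View pics/w4.png

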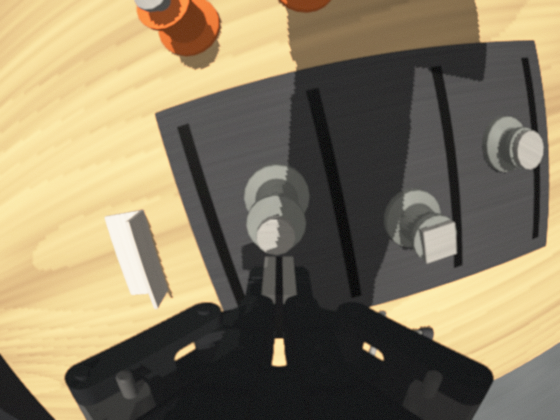

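```bash
python3 -c "
from h import *
import pickle,cv2
m=pickle.load(open('m4.pkl','rb'))
im=cv2.imread('pics/w4.png');cv2.imwrite('pics/w4a.png',cv2.resize(im[160:300,230:330],None,fx=4,fy=4,interpolation=cv2.INTER_CUBIC))
print(plane(m,275,235,.1195,True))
"
```

```text
[ 0.51438234 -0.19998226  0.1195    ]
```

View pics/w4a.png

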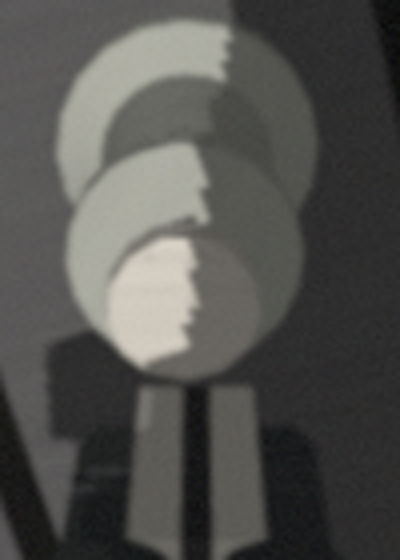

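The tall head is centred at about (276,237), roughly (0.515, -0.1995).

Emit:
carry_out:
  moves:
    - [-0.02,0,0.2,0,-1]
    - [-0.02,0,0.36,0,-1]
    - [-0.02,0,0.4,0,-1]
    - [-0.02,0,0.4,0,-1]
    - [-0.02,0,0.41,0,-1]
    - [-0.02,0,0.42,0,-1]

```text
clock: 11.95
eef_pos: [0.5157, -0.1993, 0.1526]
tool_rot: [0.818, 0.575, 0.001, 0.001]
ft_force: [0.3, -0.6, -1.1]
grip_width: -0.0003
```

Emit:
carry_out:
  moves:
    - [0,0,0.01,0,-1]
    - [0,0,0.02,0,-1]
    - [0,0,0.03,0,-1]
    - [0,0,0.04,0,-1]
    - [0,0,0.05,0,-1]
    - [0,0,0.06,0,-1]
    - [0,0,0.07,0,-1]
    - [0,0,0.08,0,-1]

```text
clock: 12.75
eef_pos: [0.5148, -0.1994, 0.144]
tool_rot: [0.819, 0.574, 0.0, 0.0]
ft_force: [-1.5, 0.9, 2.4]
grip_width: 0.0001
```

Emit:
carry_out:
  moves:
    - [0,0,0.01,0,-1]
    - [0,0,0.02,0,-1]
    - [0,0,0.03,0,-1]
    - [0,0,0.04,0,-1]
    - [0,0,0.05,0,-1]
    - [0,0,0.06,0,-1]

```text
clock: 13.35
eef_pos: [0.5149, -0.1994, 0.1376]
tool_rot: [0.819, 0.574, -0.0, 0.0]
ft_force: [-1.4, -0.3, 2.9]
grip_width: 0.0005
```

Emit:
carry_out:
  moves:
    - [0,0,0.01,0,-1]
    - [0,0,0.02,0,-1]
    - [0,0,0.03,0,-1]
    - [0,0,0.036,0,-1]

```text
clock: 13.75
eef_pos: [0.5149, -0.1994, 0.134]
tool_rot: [0.819, 0.574, -0.0, 0.0]
ft_force: [-0.7, -0.9, 3.2]
grip_width: 0.0002
```

Emit:
carry_out:
  moves:
    - [0,0,0.008,0,-1]
    - [0,0,0.014,0,-1]

```text
clock: 13.95
eef_pos: [0.5149, -0.1994, 0.1326]
tool_rot: [0.819, 0.574, -0.0, 0.0]
ft_force: [-1.7, -0.1, 2.7]
grip_width: -0.0001
```

Emit:
carry_out:
  moves:
    - [0,0,0.005,0,-1]
    - [0,0,0.009,0,-1]

```text
clock: 14.15
eef_pos: [0.5149, -0.1994, 0.1321]
tool_rot: [0.819, 0.574, 0.0, 0.0]
ft_force: [-1.4, 0.3, 6.2]
grip_width: -0.0003
```

Emit:
carry_out:
  moves:
    - [0,0,0.004,0,-1]
    - [0,0,0.004,0,-1]

```text
clock: 14.35
eef_pos: [0.5149, -0.1994, 0.1321]
tool_rot: [0.819, 0.574, 0.0, 0.0]
ft_force: [-2.6, -0.0, 6.2]
grip_width: 0.0
```

Emit:
carry_out:
  moves:
    - [0,0,0.005,0,-1]
    - [0,0,0.007,0,-1]

```text
clock: 14.55
eef_pos: [0.515, -0.1994, 0.132]
tool_rot: [0.819, 0.574, 0.0, 0.0]
ft_force: [-4.0, 1.7, 11.1]
grip_width: 0.0003
```

Emit:
carry_out:
  moves:
    - [0,0,-0.02,0,-1]
    - [0,0,-0.06,0,-1]
    - [0,0,-0.2,0,-1]
    - [0,0,-0.5,0,-1]
    - [0,0,-0.85,0,-1]
    - [0,0,-0.85,0,-1]

```text
clock: 15.15
eef_pos: [0.5177, -0.2004, 0.2207]
tool_rot: [0.818, 0.575, 0.003, 0.004]
ft_force: [0.6, 0.2, 0.6]
grip_width: -0.0001
```

Emit:
carry_out:
  moves:
    - [0,-0.4,-0.3,0,-1]
    - [0,-0.8,-0.3,0,-1]
    - [0,-1,-0.3,0,-1]
    - [0,-1,-0.3,0,-1]
    - [0,-1,-0.3,0,-1]

```text
clock: 15.65
eef_pos: [0.4213, -0.1655, 0.2456]
tool_rot: [0.818, 0.575, 0.0, 0.0]
ft_force: [-0.0, -0.4, 0.4]
grip_width: -0.0001
```

```bash
python3 - <<'E'
from h import *
import cv2
from workcell import imaging
togo(.5,-.2,.2)
m=imaging.camera_model('wrist');w=imaging.camera('wrist')[:,:,::-1]
s=imaging.camera('scene')[:,:,::-1]; t=imaging.camera('top')[:,:,::-1]
cv2.imwrite('pics/w5.png',w)
b=cv2.resize(s[170:270,145:325],None,fx=4,fy=4,interpolation=cv2.INTER_CUBIC)
cv2.imwrite('pics/s5.png',b); cv2.imwrite('pics/t5.png',t)
E
```

```text
t 15.65 p [ 0.4213 -0.1655  0.2456] F [-0.03 -0.38  0.43] j [-0.37  0.15 -0.13  1.28  0.   -0.03] w -0.0001
tool x [0.34 0.94 0.  ] z [ 1.e-03 -3.e-04 -1.e+00]
togo units [-0.057  0.857  0.457]
```

View pics/s5.png

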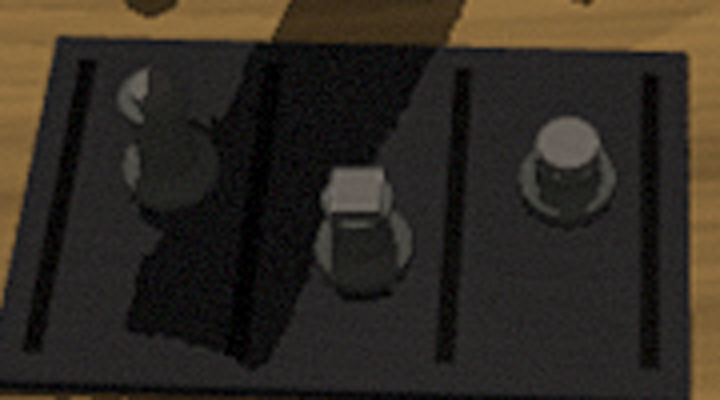

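View pics/w5.png

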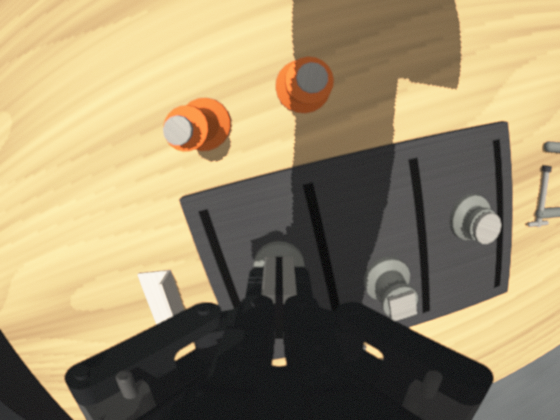

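The low and mid heads sit lower in the scene view, now at (568,142) and (358,187) in the crop, and their bodies haven't moved. The tall head is in the gripper's shadow, so I'll move aside and look again.

Emit:
carry_out:
  moves:
    - [0.5,0,0,0,-1]
    - [0.9,0,0,0,-1]
    - [0.9,0,0,0,-1]

```text
clock: 16.1
eef_pos: [0.4535, -0.0776, 0.2452]
tool_rot: [0.817, 0.577, 0.001, -0.0]
ft_force: [-0.6, -0.5, 0.3]
grip_width: -0.0001
```

Emit:
carry_out:
  moves:
    - [0.5,0,0,0,-1]
    - [0.9,0,0,0,-1]
    - [0.9,0,0,0,-1]
    - [0.9,0,0,0,-1]

```text
clock: 16.5
eef_pos: [0.4825, 0.0041, 0.2451]
tool_rot: [0.818, 0.575, -0.001, -0.0]
ft_force: [0.3, 0.7, -1.1]
grip_width: 0.0002
```

```bash
python3 - <<'E'
from h import *
import cv2
from workcell import imaging
s=imaging.camera('scene')[:,:,::-1]; t=imaging.camera('top')[:,:,::-1]
b=cv2.resize(s[170:270,145:325],None,fx=4,fy=4,interpolation=cv2.INTER_CUBIC)
b0=cv2.imread('pics/sa.png')
cv2.imwrite('pics/s6.png',np.vstack([cv2.resize(b0,None,fx=.75,fy=.75),cv2.resize(b,None,fx=.75,fy=.75)])); cv2.imwrite('pics/t6.png',t)
E
```

```text
(no output)
```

View pics/s6.png

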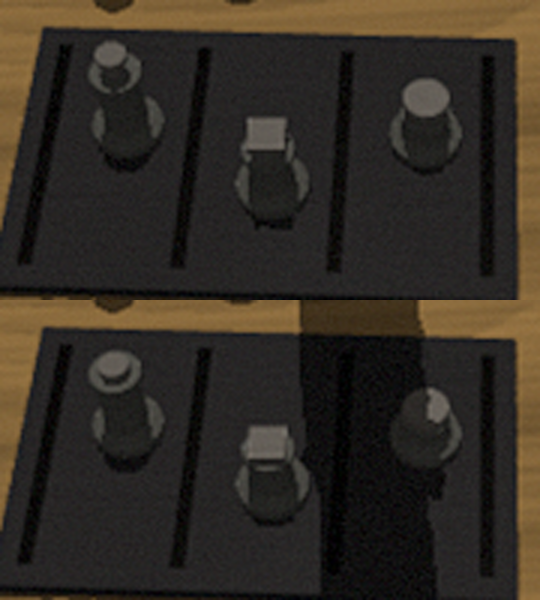

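View pics/t6.png

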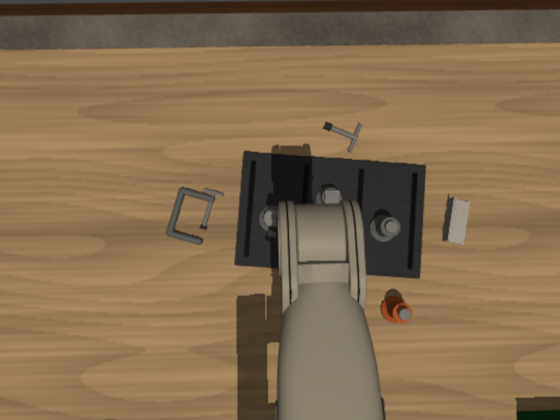

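The before/after scene crops show all three heads down close to their collars, the tall one at (115,365) in the lower half. The feet haven't moved, and the key, clamp and bracket are where they were. Tool is clear, so I'll hand in.

```bash
python3 -c "
from workcell import order
print(order.job_done())"
```

```text
the job is handed in; nothing more can be done
None
```

I pressed all three plungers down to their stops with the closed fingertips, lowest jack first, then the middle, then the tallest, and handed the job in at about 16.6 s.

- **Pressing:** Each plunger slid down at about 3 N. At the bottom the tool stopped moving while the force rose to 11–12 N. The tool heights there (0.088, 0.110 and 0.132 m) put the heads at the expected fully-down heights (0.063, 0.085 and 0.107 m).
- **After lifting clear:** The last scene and top pictures show all three heads down close to their collars and the jacks' feet not visibly moved. The chuck key, bracket and clamp are where they were.
- **Disagreements:** The cameras differed by up to about 5 mm on where the heads were, so I took values in between. In the last top picture the arm hides one orange look-alike. It was standing in its place in the wrist picture just before, and the arm never went near it.

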